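# Spacer in the shadow gap, painted tile held flush

### The arm

A 6-joint arm with a two-finger parallel gripper is mounted at the origin on the work surface. World frame = base frame: x ahead of the robot, y to its left, z up, the work surface at z = 0. Lengths are in m, angles in rad, forces in N, time in s.
With the tool pointing down it reaches from about 0.35 to 0.85 m from the base axis. Payload 8.1 kg.
Tool frame: the origin (TCP) lies on the mounting face of the last link; the fingertips stand 186 mm ahead of it and the grasp point (between the pads) lies 167 mm ahead of it; y points along the fingers, x is the direction in which the jaws open and shut, and the axes are right-handed (so a half turn about y gives the same grasp; the last joint's range is limited). The gripper opens to 93 mm and grips with 3 to 60 N. Pads are 15 mm wide; open, the fingers measure 128 mm over their backs; the gripper's body (75 mm by 188 mm) begins 65 mm behind the grasp point.
Start: joints at [1.067, 0.13, 1.488, -0, 1.523, -0.085], TCP at [0.244, 0.548, 0.405] pointing down, gripper open.
Joint ranges: [-2.96, 2.96], [-0.89, 2.26], [0.02, 2.5], [-1.34, 4.48], [0, 2.73], [-2.66, 2.66]. Speed limits (rad/s): [2.39, 2.39, 2.79, 3.14, 3.14, 3.14].

### API

Orientations are given as a rotation vector (axis times angle).
In Python, from plant import robot, imaging gives the robot as it stands.
- The arm moves only by the shell command python3 -m inch 'ROWS' [OPENING] [FORCE]. ROWS is JSON, a list of rows, each an object of numbers: "x", "y", "z": the shift along the tool's x, y, z in mm; "twist": the turn about the tool's y in rad. In form: [{"x": .., "y": .., "z": .., "twist": ..}, ...]. A call has 1 to 12 rows; each row shifts and turns the commanded pose from where the row before left it, along the tool's axes as they then stand; what a row does not reach is not made up. A row lasts 1/10 s, in which the tool goes at most 50 mm and 8.59 degrees, less where a joint would pass 70% of its speed; a pose out of reach is approached as far as the arm can. A call with a gripper value outside its range is refused whole. OPENING is the gripper command: -1 is shut, 1 is fully open, values between are in proportion, set as the call begins (- or left out, the last holds). The fingers move at their own pace and stop on an object; FORCE is the grip in N (left out, the last holds). Time passes only in rows, so rows that do not move let the fingers close. It gives the time, the measured TCP pose, the force and the opening at its end, in the units of the state.
- robot.read_state(): the state, without advancing time (a new reading comes with each control period).
- imaging.read_camera(name): name is "side" or "top"; returns a dict with "color" (480x640x3 uint8, red, green, blue), "depth" (480x640 float32, m along the optical axis (not along the pixel's ray), 0 where there is no reading), "fx", "fy", "cx", "cy" (pixels), "rvec" (rotation vector, rad) and "tvec" (3), from world to camera coordinates, as OpenCV has them. Camera axes: x right, y down, z forward; pixel columns grow to the right and rows downward; lengths in m; the calibration is good to about 2 mm. A picture is of the moment at which its call begins.
- robot.close_job(): hands the job in, once; it reports no verdict.
The state is a dict: "t": time; "q": joint angles; "dq": joint speeds; "joint_torque": joint torques, N m; "tool_pos": TCP position; "orientation": TCP orientation; "force": force on the tool from outside, world axes, zero at the start; "wrist_torque": the same for the moment, N m; "opening": finger opening in m.
Only numpy, scipy, OpenCV 4.12 (cv2) and the standard library are available. Lean on these libraries where they do the work, as an engineer would, in place of code of your own. Each camera call takes 0.05 s, during which the arm holds its last target.

### The job

Take the orange-topped wooden spacer from its blue rack and stand it upright on the frame's floor in the one gap beside the painted tile that is wide enough for it, then let it go. Then press the tile gently down against its springs with your fingertips until its face is flush with the rails of the frame, and finish while still holding it down there. The tile is thin ceramic and cracks if pushed hard, and the other things on the desk must be left where they are.

Things in the scene. Friction and masses are not known exactly. Their poses are not given: they have to be found in the camera images.
- frame: Shallow pale wood tile frame, fixed: floor 150 (x) x 204 (y) x 6 mm, origin centre of its underside on the desk. End rails at x = +-68 mm (10 mm thick), two side rails along x. All rail tops are 24 mm above the desk. The tile sits in the middle; between it and each side rail is an open gap, 124 mm long, 18 mm deep. Which side (+y or -y) has the wide gap differs from run to run.
- slim_rail: Dark steel side rail of the frame, fixed, 146 (x) x 8 (y) x 18 (z) mm, origin at the centre of its underside, 6 mm above the desk, about 80 mm to one side of the frame's centre. The gap between it and the tile is the wide one (15.5 to 16.5 mm).
- thick_rail: Dark wooden side rail of the frame, fixed, 146 (x) x 30 (y) x 18 (z) mm, origin as for the slim rail, about 80 mm to the other side of the frame's centre. The gap between it and the tile is only about 5 mm.
- tile_face (a point): Centre of the upper face of the white painted ceramic tile, 120 x 120 x 12 mm, sides parallel to the frame, centred on the frame. Its face stands 30 mm above the desk at rest, 6 mm proud of the rails; flush is 24 mm above the desk.
- tile (a joint): How far the tile is pressed down, in m: 0 at rest, 0.006 flush with the rails, stop at 0.007. It moves straight down only, on springs: about 3.5 N starts it, about 8 N holds it flush, 9 N brings it to the stop; it rises again when released. More than 30 N on the tile cracks it.
- spacer: Loose pale wooden spacer blade, orange top edge, 60 mm long (x), 12 mm thick (y), 65 mm tall (z), 25 to 50 g, origin centre of its underside, z up. Lowest 4 mm bevelled to an 8 mm wide foot. Starts upright in the rack; grip it across its thickness from above, in its upper 20 mm, so that the fingertips stay clear of tile and rails.
- rack: Blue plastic spacer rack fixed to the desk, base 90 (x) x 60 (y) x 6 mm, with two 80 mm lips along x, 10 mm thick, tops 20 mm above the desk, 14.5 mm apart; the spacer stands between them on the base, 6 mm above the desk. Origin at the centre of its underside.
- jar: Bystander: glass storage jar with a metal lid, 68 mm across, 110 mm tall; origin at the centre of its underside. Leave it alone.
- ink_dish: Bystander: small white ceramic ink dish, 64 mm across, 25 mm tall; origin at the centre of its underside. Leave it alone.
- ink_bottle: Bystander: amber glass ink bottle with a black cap, 44 mm across, 55 mm tall; origin at the centre of its underside. Leave it alone.
- eraser: Bystander: white eraser block, 50 x 22 x 12 mm; origin at the centre of its underside. Leave it alone.
- pine_cone: Bystander: brown pine cone standing on its base, 52 mm across, 64 mm tall; origin at the centre of its underside. Leave it alone.
- fineliner: Bystander: black fineliner pen lying flat, 110 mm long, 10 mm thick; origin at the middle of its length, on the desk. Leave it alone.
- brush: Bystander: paintbrush lying flat, 190 mm long; origin at the middle of its length, on the desk. Leave it alone.
There are look-alikes about, which are no part of the job. Of the things that look like the spacer, the largest one is meant.

How it is judged:
On the way, in this order (a step that is already met when the one before it is completed fails the run):
1. the spacer stands let go in the wide gap on the frame's floor (z of spacer in the frame of frame below 0.009 m and x of spacer in the frame of frame between -0.035 and 0.035 m and (y of spacer in the frame of frame between 0.063 and 0.074 m or y of spacer in the frame of frame between -0.074 and -0.063 m) and angle between spacer's own z axis and vertical below 0.15 rad and contact force between the fingers and spacer below 0.3 N), for 0.2 s.
2. the tile is pressed flush by the fingertips with the spacer in its gap (all of step 1 and value of joint tile above 0.0045 m and contact force between the fingers and tile above 3 N), for 0.2 s.
At the end, for the whole second after the job is handed in: The spacer stands in the wide gap: foot within 3 mm of the frame's floor, centred within 35 mm of the gap's middle lengthwise, upright within 0.15 rad, not touched by the fingers; and the fingertips still press the tile with more than 3 N, its face within 1.5 mm of flush with the rails (all of step 2); the arm keeps its last pose, push and grip.
It fails at once if the tile is pushed with more than 30 N (contact force between tile and anything else above 30 N).
It fails at once if a bystander is moved more than 30 mm (distance of any of jar, ink_dish, ink_bottle, eraser, pine_cone, fineliner, brush from where it was at the start of the episode above 0.03 m).
It also fails if it takes over 51 s, if anything falls off the work surface, if the arm or the gripper's body presses on something with over 40 N, if the wrist force passes 120 N, or if a joint passes its speed limit or range.

## Working session

There is one attempt and no reset: what is moved stays moved. The work goes in short steps, Python scripts to look and compute and a shell command to move; the robot and the scene stay as the last step left them, time stands still between calls to the robot, and variables do not carry over. Pictures are saved under pics/ and viewed, and the job is handed in when it is done.

```bash
mkdir -p pics; ls; cat > h.py <<'E'
import numpy as np, cv2
from plant import robot, imaging
from scipy.spatial.transform import Rotation as R
def cam(n,save=None):
    c=imaging.read_camera(n)
    if save: cv2.imwrite('pics/'+save+'.png',c['color'][:,:,::-1]); np.savez('pics/'+save+'.npz',**c)
    return c
def load(s): return dict(np.load('pics/'+s+'.npz'))
def world(c,u,v,z=None):
    Rm=R.from_rotvec(c['rvec']).as_matrix(); t=np.array(c['tvec']).ravel()
    ray=np.array([(u-c['cx'])/c['fx'],(v-c['cy'])/c['fy'],1.])
    if z is None:
        d=c['depth'][int(round(v)),int(round(u))]; return Rm.T@(ray*d-t)
    o=-Rm.T@t; r=Rm.T@ray; return o+r*(z-o[2])/r[2]
def crop(s,u0,v0,u1,v1,k,name):
    im=cv2.imread('pics/'+s+'.png')[v0:v1,u0:u1]
    cv2.imwrite('pics/'+name+'.png',cv2.resize(im,None,fx=k,fy=k,interpolation=cv2.INTER_CUBIC))
E
python3 - <<'E'
from h import *
for n in('top','side'):
    c=cam(n,n+'0'); print(n,c['fx'],c['rvec'],c['tvec'])
s=robot.read_state(); print(s)
print(R.from_rotvec(s['orientation']).as_matrix().round(3))
E
```

```text
pics
top 598.0560701266805 [ 2.16465092 -2.13591467  0.17890273] [1.32643647e-03 5.47870917e-01 1.43072567e+00]
side 596.4791557974143 [ 0.14184131 -2.80496391  1.29043016] [0.54967344 0.06326297 1.22114662]
{'t': 0.1, 'q': array([ 1.06657495e+00,  1.31084781e-01,  1.48914537e+00,  1.16373306e-05,
        1.52299381e+00, -8.54016409e-02]), 'dq': array([-1.36684673e-03, -1.86225322e-03, -2.35786328e-03, -5.45707329e-05,
        7.83473016e-04,  2.12189304e-04]), 'joint_torque': array([ 9.20673920e-04, -5.61341822e+01, -4.93096232e+01,  7.70387566e-02,
        2.90335331e-02, -8.67855965e-05]), 'tool_pos': array([0.24389208, 0.54797761, 0.40380634]), 'orientation': array([-1.37948691, -0.89431461,  0.89668937]), 'force': array([-0.81008248, -0.23689535,  0.55867958]), 'wrist_torque': array([-0.00665536, -0.05820852, -0.03272655]), 'opening': 0.0931529224600677}
[[ 0.407 -0.001 -0.914]
 [ 0.914 -0.001  0.407]
 [-0.002 -1.     0.   ]]
```

View pics/top0.png

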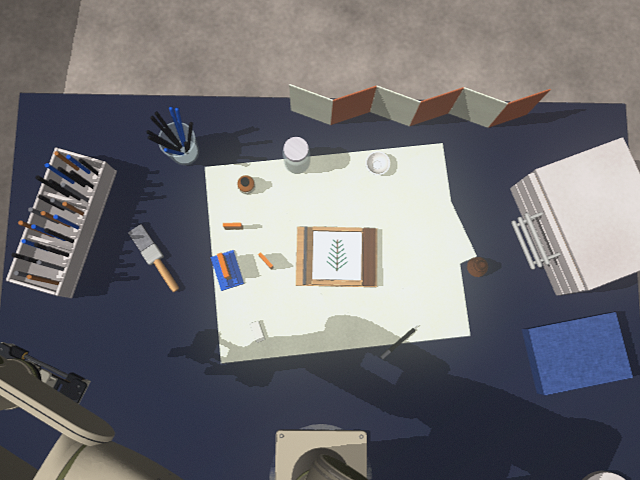

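View pics/side0.png

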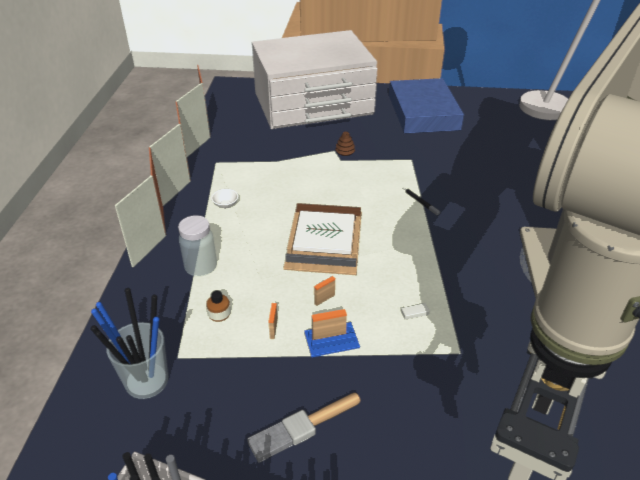

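```bash
python3 - <<'E'
from h import *
crop('top0',280,210,400,300,6,'a'); crop('top0',200,210,290,300,6,'b')
E
```

```text
(no output)
```

View pics/a.png

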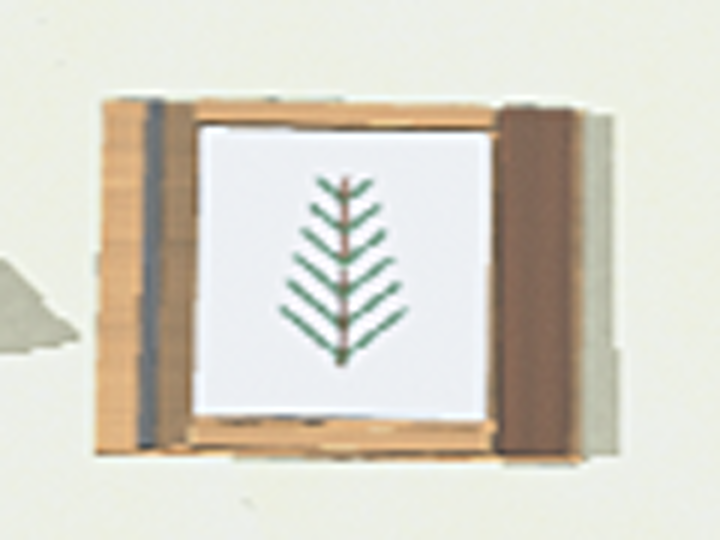

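View pics/b.png

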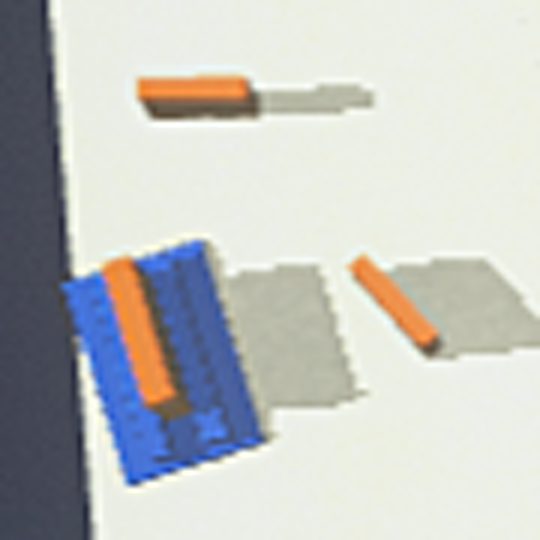

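```bash
python3 - <<'E'
from h import *
c=load('top0')
P=lambda l,ox,oy,z:np.array([world(c,ox+(u+.5)/6-.5,oy+(v+.5)/6-.5,z) for u,v in l])
def rep(n,p):
    print(n,p[:, :2].round(4).tolist(),'c',p.mean(0).round(4))
    for i in range(len(p)): 
        d=p[(i+1)%len(p)]-p[i]; print('  len',np.linalg.norm(d).round(4),'ang',np.degrees(np.arctan2(d[1],d[0])).round(1))
rep('tile',P([(199,126),(494,129),(487,420),(193,414)],280,210,.03))
rep('steel',P([(148,100),(166,100),(156,446),(137,446)],280,210,.024))
rep('spacer',P([(103,263),(130,257),(177,398),(150,408)],200,210,.071))
hsv=cv2.cvtColor(c['color'],cv2.COLOR_RGB2HSV)
def blob(n,m,z):
    k,l,st,ce=cv2.connectedComponentsWithStats(m.astype(np.uint8))
    for i in range(1,k):
        if st[i,4]>20:
            v,u=np.nonzero(l==i); w=np.array([world(c,a,b,z) for a,b in zip(u,v)])
            ct,sz,an=cv2.minAreaRect((w[:,:2]*1000).astype(np.float32))
            ev,eV=np.linalg.eigh(np.cov(w[:,:2].T)); 
            print(n,ce[i].round(1),st[i,4],'c',w.mean(0).round(4),'ang',np.degrees(np.arctan2(*eV[::-1,1])).round(1),'sz',np.round(np.sqrt(12*ev)*1000,1),'depth z',np.median([world(c,a,b)[2] for a,b in zip(u,v)]).round(4))
hh=hsv.astype(int); roi=np.zeros(hh.shape[:2],bool); roi[215:290,205:285]=1
blob('or',roi&(hh[...,0]<15)&(hh[...,1]>140)&(hh[...,2]>200),.071)
roi[:]=0; roi[225:285,310:365]=1
m=roi&(hh[...,1]<20)&(hh[...,2]>200)
m=cv2.morphologyEx(m.astype(np.uint8),cv2.MORPH_CLOSE,np.ones((9,9)))
blob('tile',m>0,.03)
E
```

```text
tile [[0.5923, 0.0271], [0.5929, -0.0955], [0.4715, -0.0928], [0.4723, 0.0279]] c [ 0.5322 -0.0333  0.03  ]
  len 0.1226 ang -89.7
  len 0.1214 ang 178.7
  len 0.1207 ang 89.6
  len 0.12 ang -0.4
steel [[0.6041, 0.0485], [0.6042, 0.041], [0.4595, 0.0429], [0.4594, 0.0507]] c [0.5318 0.0458 0.024 ]
  len 0.0075 ang -89.1
  len 0.1447 ang 179.2
  len 0.0078 ang 90.8
  len 0.1447 ang -0.9
spacer [[0.5257, 0.2568], [0.5283, 0.2461], [0.4719, 0.2254], [0.4678, 0.236]] c [0.4984 0.2411 0.071 ]
  len 0.011 ang -76.4
  len 0.0601 ang -159.8
  len 0.0114 ang 111.4
  len 0.0616 ang 19.8
or [231.5 224. ] 54 c [0.5981 0.224  0.071 ] ang 90.8 sz [ 7.  43.8] depth z 0.0489
or [222.4 264.6] 113 c [0.499  0.2423 0.071 ] ang -161.0 sz [11.1 59.2] depth z 0.07
or [265.1 259.9] 57 c [0.5116 0.1405 0.071 ] ang -136.1 sz [ 7.7 42.4] depth z 0.0483
tile [336.8 251.5] 2661 c [ 0.5407 -0.0333  0.03  ] ang 176.3 sz [121.5 137.2] depth z 0.0287
```

```bash
cat >> h.py <<'E'
def delta(target,ang):
    s=robot.read_state(); M=R.from_rotvec(s['orientation']).as_matrix()
    d=np.array(target)-s['tool_pos']; a=np.degrees(np.arctan2(M[1,0],M[0,0]))
    print('t',s['t'],'pos',s['tool_pos'].round(4),'ang',a.round(2),'open',s['opening'].round(4),'F',s['force'].round(2),'tilt',M[:,1].round(4))
    print('tool mm',(M.T@d*1000).round(1),'twist',np.radians(a-ang).round(4))
E
python3 -m inch '[{"twist":-0.126},{"twist":-0.126},{"twist":-0.126},{"twist":-0.126},{"twist":-0.126},{"twist":-0.126}]' -0.1 20
python3 -c "
from h import *
delta([.4985,.2418,.29],109.4)"
```

```text
$[0]: bad value
Traceback (most recent call last):
  File "h.py", line 21, in delta
    print('t',s['t'],'pos',s['tool_pos'].round(4),'ang',a.round(2),'open',s['opening'].round(4),'F',s['force'].round(2),'tilt',M[:,1].round(4))
                                                                          ^^^^^^^^^^^^^^^^^^
AttributeError: 'float' object has no attribute 'round'
```

All four keys are needed.

```bash
sed -i "s/s\['opening'\].round(4)/round(s['opening'],4)/" h.py
python3 -m inch '[{"x":0,"y":0,"z":0,"twist":-0.126},{"x":0,"y":0,"z":0,"twist":-0.126},{"x":0,"y":0,"z":0,"twist":-0.126},{"x":0,"y":0,"z":0,"twist":-0.126},{"x":0,"y":0,"z":0,"twist":-0.126},{"x":0,"y":0,"z":0,"twist":-0.126}]' -0.1 20
python3 -c "
from h import *
delta([.4985,.2418,.29],109.4)"
```

```text
t: 0.7
tool_pos: [0.2439, 0.548, 0.4041]
orientation: [-1.027, -1.456, 1.458]
force: [-0.3, 0.1, -0.8]
opening: 0.05
t 0.7 pos [0.2439 0.548  0.4041] ang 109.62 open 0.05 F [-0.33  0.06 -0.79] tilt [-5.e-04 -9.e-04 -1.e+00]
tool mm [-373.9  114.3 -137.1] twist 0.0038
```

```bash

python3 -m inch '[{"x":-31,"y":0,"z":-11.5,"twist":0},{"x":-31,"y":0,"z":-11.5,"twist":0},{"x":-31,"y":0,"z":-11.5,"twist":0},{"x":-31,"y":0,"z":-11.5,"twist":0},{"x":-31,"y":5,"z":-11.5,"twist":0},{"x":-31,"y":10,"z":-11.5,"twist":0},{"x":-31,"y":10,"z":-11.5,"twist":0},{"x":-31,"y":10,"z":-11.5,"twist":0},{"x":-31,"y":10,"z":-11.5,"twist":0},{"x":-31,"y":10,"z":-11.5,"twist":0},{"x":-31,"y":10,"z":-11.5,"twist":0},{"x":-31,"y":10,"z":-11.5,"twist":0}]'
python3 -m inch '[{"x":0,"y":0,"z":0,"twist":0},{"x":0,"y":0,"z":0,"twist":0}]'
python3 -c "
from h import *
delta([.4985,.2418,.235],109.4)
cam('side','side1');cam('top','top1');crop('side1',240,220,440,370,4,'c');crop('top1',180,190,300,280,6,'d')"
```

```text
t: 1.9
tool_pos: [0.4978, 0.2415, 0.3289]
orientation: [-1.03, -1.453, 1.453]
force: [-0.1, 0.4, 0.0]
opening: 0.0419
t: 2.1
tool_pos: [0.4973, 0.2422, 0.329]
orientation: [-1.03, -1.45, 1.453]
force: [-1.2, 0.6, 0.6]
opening: 0.0421
t 2.1 pos [0.4973 0.2422 0.329 ] ang 109.21 open 0.0421 F [-1.18  0.6   0.55] tilt [-1.7e-03 -3.0e-04 -1.0e+00]
tool mm [-0.8 94.  -1.2] twist -0.0032
```

View pics/c.png

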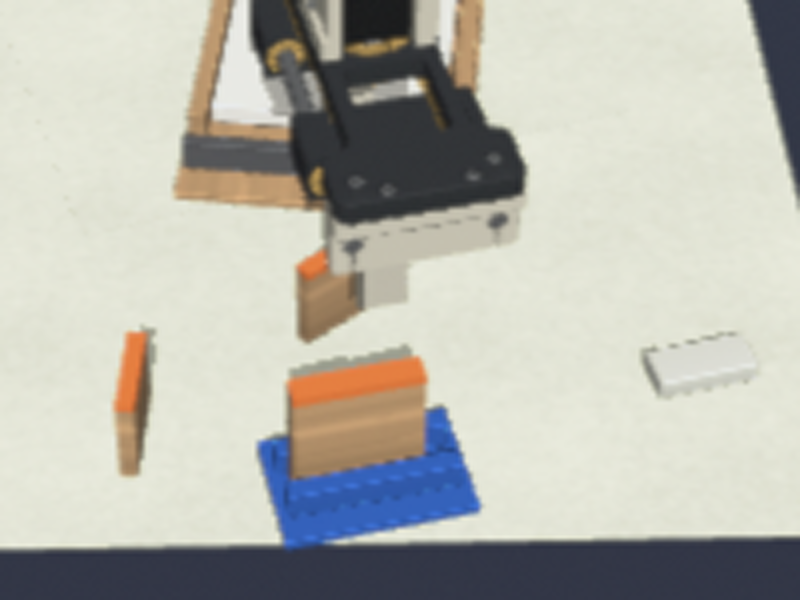

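View pics/d.png

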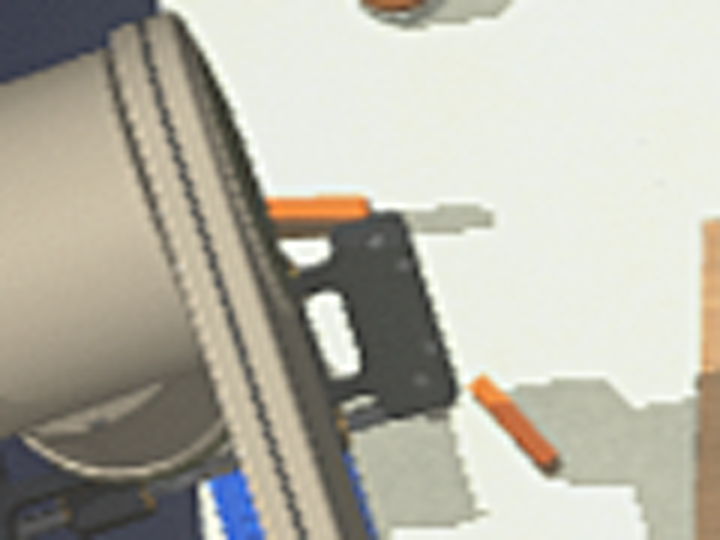

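```bash

python3 -m inch '[{"x":-0.8,"y":12,"z":-1.2,"twist":0},{"x":0,"y":12,"z":0,"twist":0},{"x":0,"y":12,"z":0,"twist":0},{"x":0,"y":12,"z":0,"twist":0},{"x":0,"y":12,"z":0,"twist":0},{"x":0,"y":12,"z":0,"twist":0},{"x":0,"y":11,"z":0,"twist":0},{"x":0,"y":7,"z":0,"twist":0},{"x":0,"y":4,"z":0,"twist":0},{"x":0,"y":0,"z":0,"twist":0}]'
python3 -c "
from h import *
delta([.4985,.2418,.235],109.4)
cam('side','side2');crop('side2',260,230,420,370,4.2,'e') if 0 else crop('side2',260,230,420,350,5,'e')"
```

```text
t: 3.2
tool_pos: [0.4986, 0.2423, 0.2352]
orientation: [-1.03, -1.452, 1.454]
force: [0.0, 0.5, -0.3]
opening: 0.0417
t 3.2 pos [0.4986 0.2423 0.2352] ang 109.32 open 0.0417 F [ 0.03  0.54 -0.33] tilt [-8.e-04 -3.e-04 -1.e+00]
tool mm [-0.5  0.2  0.2] twist -0.0014
```

View pics/e.png

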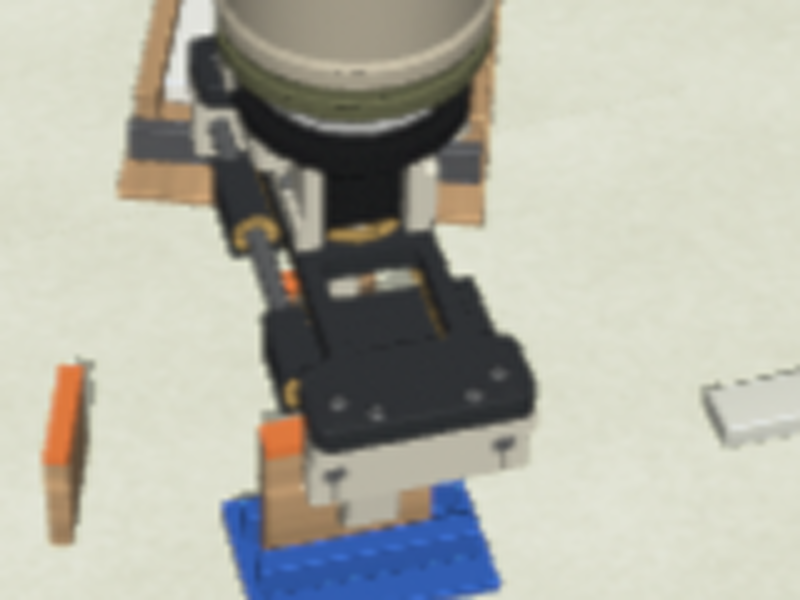

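```bash

python3 -m inch '[{"x":0,"y":0,"z":0,"twist":0},{"x":0,"y":0,"z":0,"twist":0},{"x":0,"y":0,"z":0,"twist":0},{"x":0,"y":0,"z":0,"twist":0},{"x":0,"y":0,"z":0,"twist":0},{"x":0,"y":0,"z":0,"twist":0},{"x":0,"y":0,"z":0,"twist":0},{"x":0,"y":0,"z":0,"twist":0}]' -1 20
```

```text
t: 4.05
tool_pos: [0.4988, 0.2425, 0.2359]
orientation: [-1.031, -1.453, 1.453]
force: [-0.1, -0.6, 2.6]
opening: 0.0117
```

```bash

python3 -m inch '[{"x":0,"y":-4,"z":0,"twist":0},{"x":0,"y":-8,"z":0,"twist":0},{"x":0,"y":-12,"z":0,"twist":0},{"x":0,"y":-12,"z":0,"twist":0},{"x":0,"y":-12,"z":0,"twist":0},{"x":0,"y":-12,"z":0,"twist":0},{"x":0,"y":-10,"z":0,"twist":0},{"x":0,"y":0,"z":0,"twist":0.12},{"x":0,"y":0,"z":0,"twist":0.12},{"x":0,"y":0,"z":0,"twist":0.112},{"x":0,"y":0,"z":0,"twist":0}]'
python3 -c "
from h import *
delta([.5325,.0347,.306],89.2)
cam('side','side3');crop('side3',240,220,440,370,4,'f')"
```

```text
t: 5.15
tool_pos: [0.4987, 0.2424, 0.3062]
orientation: [-1.217, -1.197, 1.197]
force: [-0.4, 0.6, 0.1]
opening: 0.012
t 5.15 pos [0.4987 0.2424 0.3062] ang 89.05 open 0.012 F [-0.36  0.63  0.12] tilt [ 2.e-04  1.e-04 -1.e+00]
tool mm [-2.071e+02  2.000e-01 -3.720e+01] twist -0.0026
```

View pics/f.png

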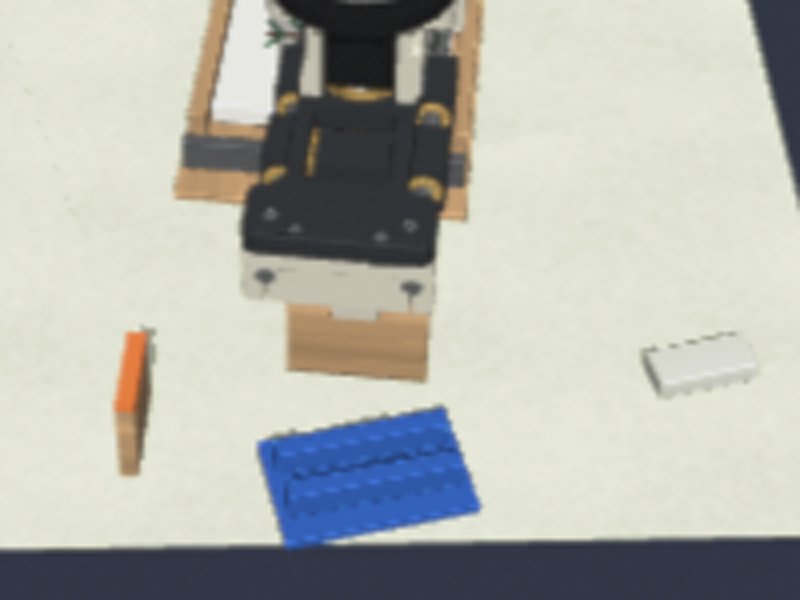

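```bash

python3 -m inch '[{"x":-10,"y":0,"z":-2,"twist":0},{"x":-20,"y":0,"z":-4,"twist":0},{"x":-25,"y":0,"z":-4.5,"twist":0},{"x":-25,"y":0,"z":-4.5,"twist":0},{"x":-25,"y":0,"z":-4.5,"twist":0},{"x":-25,"y":0,"z":-4.5,"twist":0},{"x":-25,"y":0,"z":-4.5,"twist":0},{"x":-25,"y":0,"z":-4,"twist":0},{"x":-17,"y":0,"z":-3,"twist":0},{"x":-10,"y":0,"z":-1.5,"twist":0},{"x":0,"y":0,"z":0,"twist":-0.0026},{"x":0,"y":0,"z":0,"twist":0}]'
python3 -m inch '[{"x":0,"y":15,"z":0,"twist":0},{"x":0,"y":13,"z":0,"twist":0},{"x":0,"y":0,"z":0,"twist":0},{"x":0,"y":0,"z":0,"twist":0}]'
python3 -c "
from h import *
delta([.5325,.0347,.278],89.2)
cam('side','side4');cam('top','top4');crop('side4',250,150,390,290,4.2,'g1') if 0 else crop('side4',260,170,380,290,5,'g');crop('top4',280,210,400,300,6,'g2')"
```

```text
t: 6.4
tool_pos: [0.5325, 0.035, 0.3057]
orientation: [-1.214, -1.201, 1.2]
force: [-0.7, 0.9, -0.7]
opening: 0.0115
t: 6.8
tool_pos: [0.5321, 0.0353, 0.2765]
orientation: [-1.213, -1.199, 1.202]
force: [0.1, -0.4, -0.3]
opening: 0.0119
t 6.8 pos [0.5321 0.0353 0.2765] ang 89.35 open 0.0119 F [ 0.06 -0.43 -0.31] tilt [-2.3e-03  1.0e-04 -1.0e+00]
tool mm [-0.6 -1.5 -0.4] twist 0.0025
```

View pics/g.png

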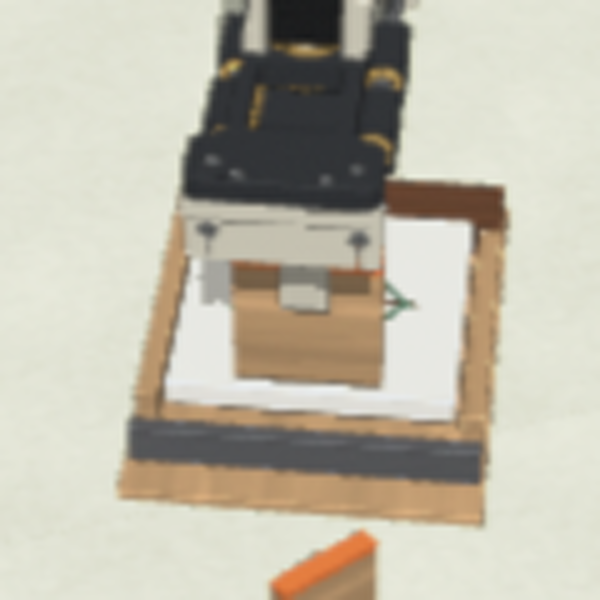

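View pics/g2.png

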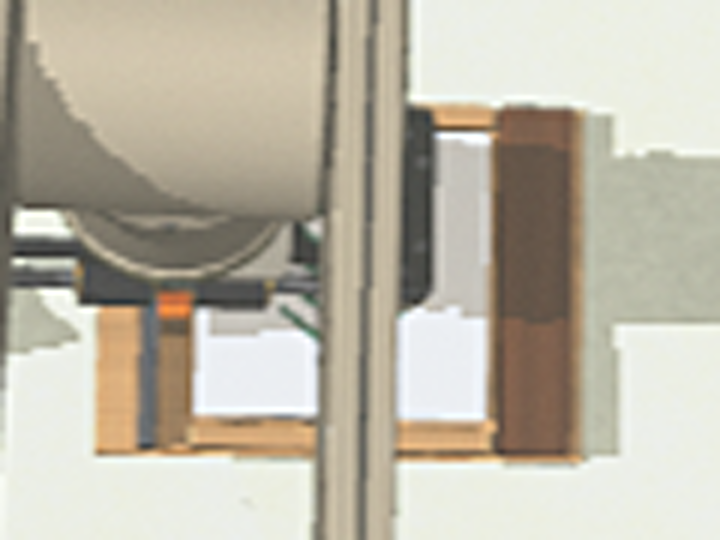

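```bash
python3 - <<'E'
from h import *
c=load('top4'); f=lambda u,v,ox,oy,k,z:world(c,ox+(u+.5)/k-.5,oy+(v+.5)/k-.5,z).round(4)
for u in(157,193): print('orange',f(u,300,280,210,6,.112))
for u,v in [(138,440),(156,440),(193,410),(193,340),(145,340)]: print(u,v,f(u,v,280,210,6,.024),f(u,v,280,210,6,.030))
c=load('side4')
for p in[(232,378),(382,386)]: print('bottom',f(*p,260,170,5,.047))
for p in[(130,420),(484,443)]: print('rail inner top',f(*p,260,170,5,.024))
for p in[(165,400),(458,418)]: print('tile top edge',f(*p,260,170,5,.030))
E
```

```text
orange [0.5085 0.0426 0.112 ]
orange [0.5087 0.0286 0.112 ]
138 440 [0.4618 0.0503 0.024 ] [0.4613 0.0503 0.03  ]
156 440 [0.4619 0.0429 0.024 ] [0.4614 0.0429 0.03  ]
193 410 [0.4745 0.0279 0.024 ] [0.4739 0.0279 0.03  ]
193 340 [0.5036 0.0283 0.024 ] [0.5028 0.0283 0.03  ]
145 340 [0.5033 0.0481 0.024 ] [0.5026 0.0481 0.03  ]
bottom [0.5617 0.0415 0.047 ]
bottom [0.5009 0.0405 0.047 ]
rail inner top [0.6036 0.0455 0.024 ]
rail inner top [0.4587 0.0455 0.024 ]
tile top edge [0.5899 0.0386 0.03  ]
tile top edge [0.4698 0.038  0.03  ]
```

```bash

python3 -m inch '[{"x":-0.3,"y":6,"z":0,"twist":0},{"x":0,"y":5,"z":0,"twist":0},{"x":0,"y":4,"z":0,"twist":0},{"x":0,"y":4,"z":0,"twist":0},{"x":0,"y":4,"z":0,"twist":0},{"x":0,"y":0,"z":0,"twist":0}]'
python3 -c "
from h import *
delta([.5325,.035,.2355],89.2)
cam('side','side5');crop('side5',260,170,380,290,5,'i')"
```

```text
t: 7.5
tool_pos: [0.5323, 0.0345, 0.2539]
orientation: [-1.214, -1.199, 1.201]
force: [-0.3, -0.0, -0.6]
opening: 0.0119
t 7.5 pos [0.5323 0.0345 0.2539] ang 89.3 open 0.0119 F [-0.26 -0.04 -0.62] tilt [-0.0013  0.     -1.    ]
tool mm [ 0.5 18.4 -0.2] twist 0.0017
```

View pics/i.png

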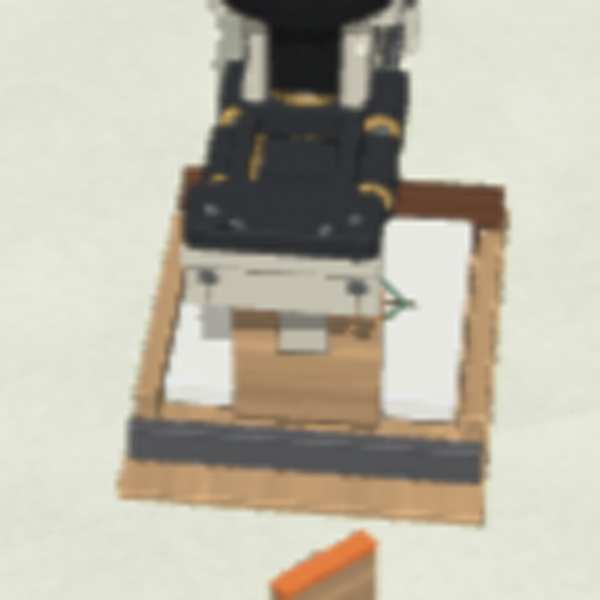

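```bash

python3 -m inch '[{"x":0.4,"y":4,"z":0,"twist":0},{"x":0,"y":4,"z":0,"twist":0},{"x":0,"y":3,"z":0,"twist":0},{"x":0,"y":0,"z":0,"twist":0}]'
python3 -m inch '[{"x":0,"y":2,"z":0,"twist":0},{"x":0,"y":2,"z":0,"twist":0},{"x":0,"y":1,"z":0,"twist":0},{"x":0,"y":0,"z":0,"twist":0}]'
```

```text
t: 7.95
tool_pos: [0.5323, 0.035, 0.243]
orientation: [-1.214, -1.199, 1.201]
force: [-0.3, 0.6, -0.7]
opening: 0.0117
t: 8.35
tool_pos: [0.5325, 0.035, 0.2385]
orientation: [-1.215, -1.2, 1.2]
force: [0.0, -0.0, -1.3]
opening: 0.0117
```

```bash

python3 -m inch '[{"x":0,"y":1,"z":0,"twist":0},{"x":0,"y":1,"z":0,"twist":0},{"x":0,"y":0,"z":0,"twist":0}]'
python3 -m inch '[{"x":0,"y":0.5,"z":0,"twist":0},{"x":0,"y":0.5,"z":0,"twist":0},{"x":0,"y":0,"z":0,"twist":0}]'
```

```text
t: 8.65
tool_pos: [0.5325, 0.035, 0.2366]
orientation: [-1.215, -1.2, 1.2]
force: [0.2, 0.2, -0.6]
opening: 0.0117
t: 8.95
tool_pos: [0.5327, 0.035, 0.236]
orientation: [-1.215, -1.2, 1.2]
force: [-1.3, 0.0, 2.2]
opening: 0.0118
```

```bash

python3 -m inch '[{"x":0,"y":0,"z":0,"twist":0},{"x":0,"y":0,"z":0,"twist":0},{"x":0,"y":0,"z":0,"twist":0},{"x":0,"y":0,"z":0,"twist":0},{"x":0,"y":0,"z":0,"twist":0}]' -0.3
python3 -m inch '[{"x":0,"y":-5,"z":0,"twist":0},{"x":0,"y":-10,"z":0,"twist":0},{"x":0,"y":-15,"z":0,"twist":0},{"x":0,"y":-20,"z":0,"twist":0},{"x":0,"y":-20,"z":0,"twist":0},{"x":0,"y":-10,"z":0,"twist":0},{"x":0,"y":0,"z":0,"twist":0}]'
python3 -c "
from h import *
delta([.5325,-.0333,.306],89.2)
cam('side','side6');crop('side6',260,170,380,290,5,'j')"
```

```text
t: 9.45
tool_pos: [0.5326, 0.035, 0.2357]
orientation: [-1.215, -1.2, 1.2]
force: [0.1, -0.5, 0.3]
opening: 0.0325
t: 10.15
tool_pos: [0.5335, 0.035, 0.3186]
orientation: [-1.218, -1.204, 1.198]
force: [0.1, 0.1, 0.5]
opening: 0.0323
t 10.15 pos [0.5335 0.035  0.3186] ang 89.3 open 0.0323 F [0.13 0.1  0.5 ] tilt [ 4.7e-03 -1.0e-04 -1.0e+00]
tool mm [-68.3  12.6   0.2] twist 0.0018
```

View pics/j.png

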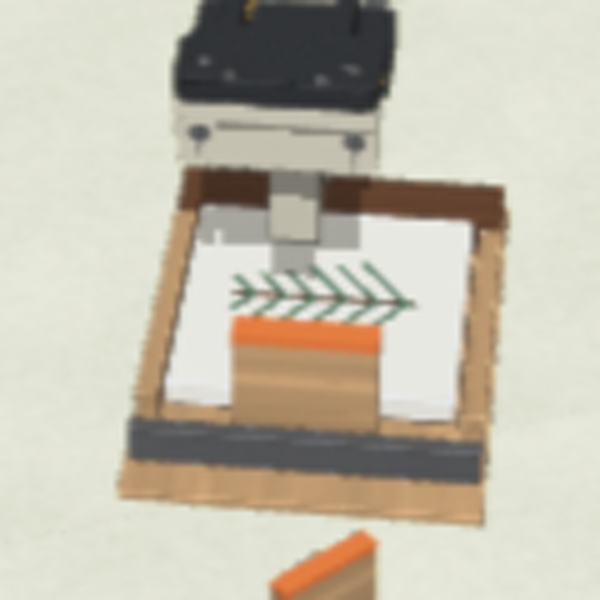

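```bash

python3 -m inch '[{"x":-10,"y":0,"z":0,"twist":0},{"x":-15,"y":0,"z":0,"twist":0},{"x":-20,"y":0,"z":0,"twist":0},{"x":-15,"y":0,"z":0,"twist":0},{"x":-10,"y":0,"z":0,"twist":0},{"x":-5,"y":0,"z":0,"twist":0},{"x":0,"y":0,"z":0,"twist":0},{"x":0,"y":0,"z":0,"twist":0}]' -1 20
python3 -m inch '[{"x":0,"y":10,"z":0,"twist":0},{"x":0,"y":15,"z":0,"twist":0},{"x":0,"y":15,"z":0,"twist":0},{"x":0,"y":15,"z":0,"twist":0},{"x":0,"y":15,"z":0,"twist":0},{"x":0,"y":10,"z":0,"twist":0},{"x":0,"y":5,"z":0,"twist":0},{"x":0,"y":0,"z":0,"twist":0},{"x":0,"y":0,"z":0,"twist":0}]'
python3 -c "
from h import *
delta([.5325,-.04,.216],89.2)
cam('side','side7');crop('side7',260,170,380,290,5,'k')"
```

```text
t: 11.0
tool_pos: [0.5317, -0.0398, 0.3157]
orientation: [-1.215, -1.2, 1.2]
force: [0.2, 0.7, -1.6]
opening: 0.0003
t: 11.9
tool_pos: [0.532, -0.0401, 0.2312]
orientation: [-1.216, -1.201, 1.2]
force: [-0.9, 0.1, 0.4]
opening: 0.0003
t 11.9 pos [ 0.532  -0.0401  0.2312] ang 89.3 open 0.0003 F [-0.94  0.08  0.39] tilt [ 7.e-04 -1.e-04 -1.e+00]
tool mm [ 0.1 15.2 -0.5] twist 0.0018
```

View pics/k.png

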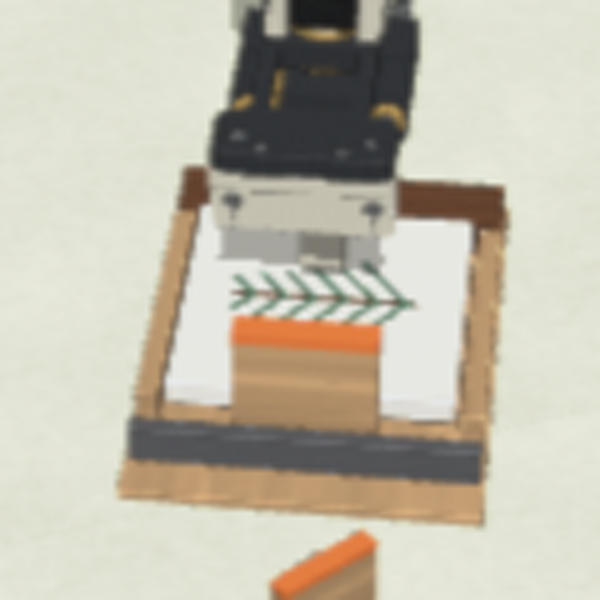

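Spacer stands upright (crop 232–380, 318–430), fingers shut about 15 mm above the tile. Slowly down, watching the force.

```bash

python3 -m inch '[{"x":0,"y":3,"z":0,"twist":0},{"x":0,"y":3,"z":0,"twist":0},{"x":0,"y":3,"z":0,"twist":0},{"x":0,"y":2,"z":0,"twist":0},{"x":0,"y":0,"z":0,"twist":0},{"x":0,"y":0,"z":0,"twist":0}]'
python3 -m inch '[{"x":0,"y":1,"z":0,"twist":0},{"x":0,"y":1,"z":0,"twist":0},{"x":0,"y":0,"z":0,"twist":0}]'
python3 -m inch '[{"x":0,"y":1,"z":0,"twist":0},{"x":0,"y":1,"z":0,"twist":0},{"x":0,"y":0,"z":0,"twist":0}]'
```

```text
t: 12.55
tool_pos: [0.5317, -0.04, 0.2197]
orientation: [-1.215, -1.2, 1.2]
force: [-0.3, -0.5, -0.0]
opening: 0.0006
t: 12.85
tool_pos: [0.5316, -0.04, 0.2176]
orientation: [-1.215, -1.2, 1.2]
force: [0.2, 0.3, -0.5]
opening: 0.0005
t: 13.15
tool_pos: [0.5318, -0.04, 0.216]
orientation: [-1.215, -1.2, 1.2]
force: [-0.7, -0.1, 3.5]
opening: 0.0005
```

```bash

python3 -m inch '[{"x":0,"y":1,"z":0,"twist":0},{"x":0,"y":1,"z":0,"twist":0},{"x":0,"y":1,"z":0,"twist":0},{"x":0,"y":0,"z":0,"twist":0},{"x":0,"y":0,"z":0,"twist":0}]'
python3 -m inch '[{"x":0,"y":1,"z":0,"twist":0},{"x":0,"y":1,"z":0,"twist":0},{"x":0,"y":0,"z":0,"twist":0},{"x":0,"y":0,"z":0,"twist":0},{"x":0,"y":0,"z":0,"twist":0}]'
```

```text
t: 13.65
tool_pos: [0.5318, -0.04, 0.213]
orientation: [-1.215, -1.2, 1.2]
force: [-2.1, -0.2, 6.3]
opening: 0.0006
t: 14.15
tool_pos: [0.5318, -0.04, 0.2112]
orientation: [-1.215, -1.2, 1.2]
force: [-2.7, 1.2, 6.7]
opening: 0.0003
```

```bash

python3 -m inch '[{"x":0,"y":0.6,"z":0,"twist":0},{"x":0,"y":0.5,"z":0,"twist":0},{"x":0,"y":0,"z":0,"twist":0},{"x":0,"y":0,"z":0,"twist":0},{"x":0,"y":0,"z":0,"twist":0},{"x":0,"y":0,"z":0,"twist":0}]'
python3 - <<'E'
from h import *
F=[];Z=[]
for i in range(4):
    c=cam('side' if i%2 else 'top',('side8' if i%2 else 'top8')); s=robot.read_state(); F.append(s['force'].round(1)); Z.append(s['tool_pos'].round(4))
print(F,Z,s['t'])
crop('side8',260,170,380,290,5,'l')
E
```

```text
t: 14.75
tool_pos: [0.5318, -0.04, 0.2102]
orientation: [-1.215, -1.2, 1.2]
force: [-3.8, 0.8, 8.3]
opening: 0.0005
[array([-4.2,  0.1,  9. ]), array([-3.6,  0.6,  9. ]), array([-3.6,  0.9,  9.2]), array([-2.7,  0.4,  9. ])] [array([ 0.5318, -0.04  ,  0.2101]), array([ 0.5318, -0.04  ,  0.2102]), array([ 0.5318, -0.04  ,  0.2102]), array([ 0.5318, -0.04  ,  0.2102])] 14.95
```

View pics/l.png

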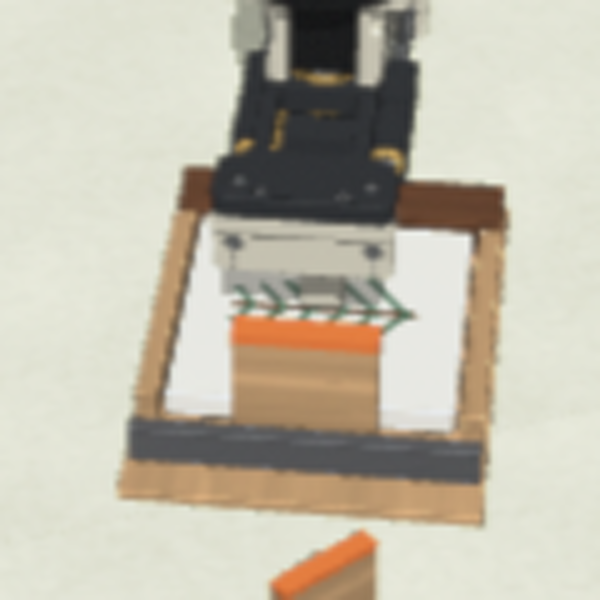

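View pics/top8.png

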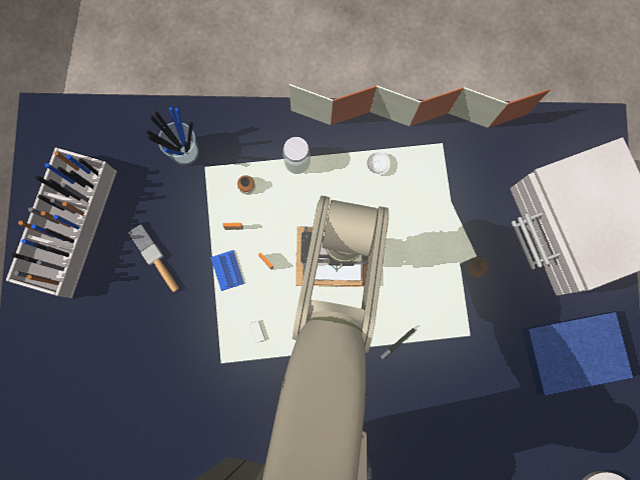

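```bash
python3 - <<'E'
from h import *
a,b=load('side7'),load('side8')
for u0,u1,v0,v1 in[(342,350,225,245),(298,304,240,246)]:
    f=lambda c:np.median([world(c,u,v)[2] for u in range(u0,u1) for v in range(v0,v1)])
    print('tile z',f(a).round(4),f(b).round(4))
f=lambda c:np.median([world(c,u,v)[2] for u in range(358,361) for v in range(222,245)]); print('rail',f(a),f(b))
E
```

```text
tile z 0.0291 0.0228
tile z 0.0294 0.0227
rail 0.0041189145874675325 0.004324149911663341
```

```bash
python3 -c "
from h import *
s=robot.read_state();print(s['t'],s['force'],s['tool_pos']);print(robot.close_job());"
```

```text
14.95 [-2.74890005  0.37381938  8.98259899] [ 0.5318092  -0.04002737  0.21016407]
the job is handed in; nothing more can be done
None
```

I took the large orange-topped spacer from the blue rack and stood it in the wide gap on the steel-rail side (+y). I let it go there, then pressed the tile down with the closed fingertips. I handed in at t = 14.95 s while still holding it down.

**Spacer:** In the last picture it stands upright in the gap, and the fingers press well away from it, about 75 mm to the side. The tool went down to the height expected for the frame's floor and felt a light 2 N contact before I released it.

**Tile:** The upward push was a steady 9 N, about what the task gives for the stop and well under 30 N. By tool height the tile is about 5.8 mm down. By camera depth its face dropped 6.3 to 6.7 mm, to 22.7 mm above the desk, against 24 mm for flush. The camera had read the tile about 1 mm low before pressing as well, so the two readings agree to within a millimetre. There was also about 3 to 4 N of sideways force at the fingertips, which I left alone.

**Bystanders:** In the last top view the jar, ink dish, ink bottle, pine cone and eraser, and also the two small look-alike spacers, look unmoved. The pen-like object is partly hidden by the arm but looks to be in its place. I could not tell the brush and the fineliner apart in the pictures, so I did not check them one by one.

One depth reading, meant for a rail top, landed off the rail at 4 mm, so I could not compare the tile with the rail directly.

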